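Pin the market stall's display rail

ROBOT

A 6-joint arm with a two-finger parallel gripper is mounted at the origin on the work surface. World frame = base frame: x ahead of the robot, y to its left, z up, the work surface at z = 0. Lengths are in m, angles in rad, forces in N, time in s.
With the tool pointing down it reaches from about 0.35 to 0.975 m from the base axis. Payload 4.9 kg.
Tool frame: the origin (TCP) lies midway between the tips of the shut fingers; the grasp point (between the pads) lies 19 mm behind it; z points along the fingers, y is the line along which they close (so a half turn about z gives the same grasp; the last joint's range is limited). The gripper opens to 85 mm and grips with 20 to 120 N. Pads are 22 mm wide; open, the fingers measure 114 mm over their backs; the gripper's body (76 mm by 85 mm) begins 54 mm behind the grasp point. The pads swing forward as they close: fully open they stand 13 mm farther back than shut.
Start: joints at [-1.332, 0.053, 1.613, -0, 1.476, -0.119], TCP at [0.219, -0.585, 0.231] pointing down, gripper open.
Joint ranges: [-3.01, 3.01], [-1.01, 2.22], [0.06, 2.58], [-1.02, 4.17], [0.09, 2.62], [-3.14, 3.14]. Speed limits (rad/s): [2.57, 2.57, 3.14, 3.14, 3.14, 3.14].

INTERFACE

Orientations are given as a unit quaternion [w, x, y, z].
In Python, from plant import * gives the robot as it stands.
- The arm moves only by the tool jog_arm, never from a script. Its argument "targets" is a list of rows, each a list of 3 entries, a list of its own where there are three numbers: the shift along the tool's x, y, z in units of 25 mm (1.0 is 25 mm), then the turn, a rotation vector about the tool's x, y, z in units of 8 degrees (1.0 is 8 degrees), then the opening in per cent of the stroke, from 0 (shut) to 100 (fully open). A call has 1 to 8 rows; each row is the pose to reach, as a shift and turn from the pose commanded when the call began, along the tool's axes at that moment; what a row does not reach only later rows make up. A row lasts 1/8 s, in which the tool goes at most 62.5 mm and 10.7 degrees, less where a joint would pass 70% of its speed; a pose out of reach is approached as far as the arm can. A call with a gripper value outside its range is refused whole. The fingers move at their own pace and stop on an object; the grip force is fixed at half the most. Time passes only in rows, so rows that repeat a pose let the fingers close. It gives the time, the measured TCP pose, the force, the opening and the grip force at its end, in the units of the state.
- state(): the state, without advancing time (a new reading comes with each control period).
- grab_frame(name): name is "side" or "top"; returns (picture, depth): 400x640x3 uint8, red, green, blue; 400x640 float32, m along the optical axis (not along the pixel's ray), 0 where there is no reading.
- camera_params(name): a dict with "fovy" (degrees; the focal length in pixels is half the picture's height over the tangent of half this angle, whatever the lens; pixels are square), "cx", "cy" (the principal point, pixels), "rvec" (rotation vector, rad) and "tvec" (3), from world to camera coordinates, as OpenCV has them. Camera axes: x right, y down, z forward; pixel columns grow to the right and rows downward; lengths in m; the calibration is good to about 2 mm. A picture is of the moment at which its call begins. camera_params takes no time and is no camera call.
- job_done(): hands the job in; it is judged then, once.
The state is a dict: "time": time; "joint_pos": joint angles; "joint_vel": joint speeds; "joint_efforts": joint torques, N m; "tool_pos": TCP position; "tool_rot": TCP orientation; "contact_force": force on the tool from outside, world axes, zero at the start; "ft_torque": the same for the moment, N m; "gripper_width": opening from 0.0 (shut) to 1.0 (fully open); "grasp_force": force on a finger pad.
Only numpy, scipy, OpenCV 4.12 (cv2) and the standard library are available. Lean on these libraries where they do the work, as an engineer would, in place of code of your own. Each camera call takes 0.05 s, during which the arm holds its last target. There are 200 camera calls.

TASK

The flat display rail already lies in its steel bracket with the holes lined up. Take the quick-release pin, the one with the thumb button in the side of its block-shaped grip, hold its button in while you push the pin down through the bracket's hole until its collar sits flat on top, then let go so that it locks. Leave the plain round-headed pin in the rack.

Things in the scene. Friction and masses are not known exactly. Their poses are not given: they have to be found in the camera images.
- pin: Upright quick-release pin, 0.24 kg, hung by its collar in a rack slot (play 7 mm in x, 2 in y); lift 65 mm to clear. Origin: on the axis, underside of collar; z up, x to the button. Below: shank 16 mm across, 60 long, last 16 mm tapering to 8. Above: collar 46 across, 6 thick; black grip block 24 (x) by 28 (y), 6 to 56 mm up, button in its +x face. Width over block and button 32 mm, pressed 26.
- pin_button (a joint): The pin's thumb button, a 20 mm round plunger 34 mm above the pin's origin, moving along x: 0 = out, 8 mm proud; 0.006 = fully in, 2 mm proud. Spring 2.4 to 6 N: gripping the pin across x presses it. Button out: two dogs, 28 to 36 mm below the pin's origin, stick out along +y and -y to 19 mm from the axis and do not pass the bracket's hole. Fully in: they sink into the shank.
- bracket_hole (a point): Centre of the hole's mouth in the top face of the fixed steel rail bracket, 80 mm above the table; z up, x along the rail. Vertical hole 28 mm across through steel, wooden rail and steel, 24 mm in all, 56 mm free below it. The bracket is 96 by 108 mm from above; the flat rail, 72 mm wide, runs off to +x 8 mm below the top. The pin may go in at any yaw.
- plain_pin: Bystander in the other slot of the low wooden rack (100 by 220 mm, top at 70 mm, slots 110 mm apart): same shank and collar, but a round knob 34 mm across and up to 52 mm above the collar's underside, no button, no dogs. Origin: on the axis, underside of collar. It stands 122 mm above the table; no other loose thing near is taller, so carry the pin's tip above that.
Things that resemble listed ones, but are neither listed nor needed, are in the scene too. What is shaped like the pin but blue or yellow is not meant.

How it is judged:
By the outcome, as a careful person would: the job done as asked, in the order asked, and still so for the second after the job is handed in, with the robot touching nothing.
It also fails if it takes over 42 s, if anything falls off the work surface, if the arm or the gripper's body presses on something with over 40 N, if the wrist force passes 120 N, or if a joint passes its speed limit or range.

## Working session

There is one attempt and no reset: what is moved stays moved. The work goes in short steps, Python scripts to look and compute and a tool call to move; the robot and the scene stay as the last step left them, time stands still between calls to the robot, and variables do not carry over. Pictures are saved under pics/ and viewed, at most 10 in all, crops included, and the job is handed in when it is done.

Besides the shell and the picture viewer there is one more tool, called after "Call:" as a command line: name --argument value ..., lists and objects as JSON in quotes. jog_arm: Moves the arm, as the interface text tells. Its arguments: {"type":"object","properties":{"targets":{"type":"array"}},"required":["targets"]}

```bash
mkdir -p pics; cat > h.py <<'E'
from plant import *
import numpy as np, cv2
def K(n):
    p=camera_params(n); f=200/np.tan(np.radians(p["fovy"])/2)
    R=cv2.Rodrigues(np.array(p["rvec"],float))[0]; t=np.array(p["tvec"],float)
    return f,p["cx"],p["cy"],R,t,p
def cloud(n,d):
    f,cx,cy,R,t,_=K(n); v,u=np.mgrid[:400,:640]
    c=np.stack([(u-cx)/f*d,(v-cy)/f*d,d],-1)
    w=(c-t)@R; w[d<=0]=np.nan; return w
def ray(n,u,v,z):
    f,cx,cy,R,t,_=K(n); o=-R.T@t; d=R.T@np.array([(u-cx)/f,(v-cy)/f,1]); return o+d*(z-o[2])/d[2]
E
python3 - <<'E'
from h import *
for n in("side","top"):
    im,d=grab_frame(n); np.savez(f"{n}0.npz",im=im,d=d)
    cv2.imwrite(f"pics/{n}0.png",im[:,:,::-1]); print(camera_params(n))
print(state())
E
```

```text
{'fovy': 54.76095872833638, 'cx': 324.8968525676417, 'cy': 198.13102246127826, 'rvec': array([ 0.20603496, -2.67001087,  1.49200119]), 'tvec': array([0.5362728 , 0.15223322, 1.04823707])}
{'fovy': 50.213348152213406, 'cx': 327.0657484164831, 'cy': 202.11194165551785, 'rvec': array([ 2.16286016, -2.10853411,  0.17553315]), 'tvec': array([-0.09347681,  0.54149592,  0.95415168])}
{'time': 0.1, 'joint_pos': array([-1.33200879e+00,  5.33206875e-02,  1.61411402e+00,  2.08843335e-05,
        1.47600895e+00, -1.18985660e-01]), 'joint_vel': array([ 0.00021011, -0.00067016, -0.00440217,  0.00132429, -0.0013019 ,
        0.00020647]), 'joint_efforts': array([ 1.30664233e-03, -3.94903672e+01, -3.71363461e+01, -4.93066511e-05,
        3.93007620e-03, -1.25719663e-05]), 'tool_pos': array([ 0.21875227, -0.58488368,  0.23019295]), 'tool_rot': array([-9.24461770e-04,  9.84042171e-01,  1.77932993e-01, -4.50294066e-05]), 'contact_force': array([-0.56446584,  0.36534362, -0.43677637]), 'ft_torque': array([-0.02634094,  0.00327798, -0.01074551]), 'grasp_force': 0.0, 'gripper_width': 1.00069574738676}
```

View pics/top0.png

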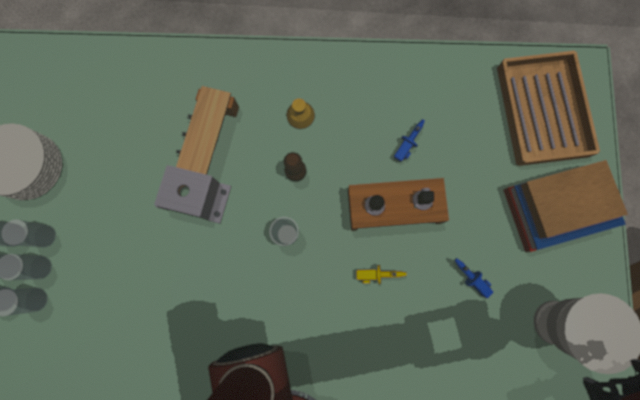

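View pics/side0.png

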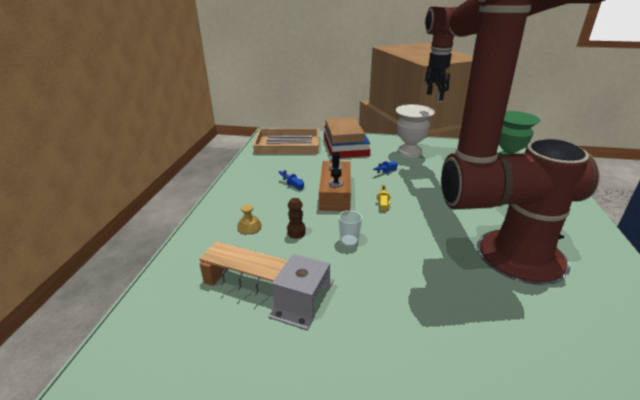

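Top view: the rack is at (398,203), holding the two pin candidates at (375,204) and (425,198). The bracket hole is at (184,190). Lookalikes are blue at (408,145) and (473,278), and yellow at (380,275). Side view: the pins are at about (336,160) and (336,175), and the hole is at (302,272). Next I'll check the two black pins in a close crop.

```bash
python3 - <<'E'
from h import *
T=np.load("top0.npz");S=np.load("side0.npz")
a=cv2.resize(T["im"][170:235,340:455],None,fx=6,fy=6,interpolation=cv2.INTER_CUBIC)[:,:690]
b=cv2.resize(S["im"][148:213,300:370],None,fx=6,fy=6,interpolation=cv2.INTER_CUBIC)
a=cv2.resize(a,(430,243)); 
c=np.zeros((400,800,3),np.uint8); c[:243,:430]=a; c[:390,432:800]=b[:, :368]
c=cv2.convertScaleAbs(c,alpha=1.6)
cv2.imwrite("pics/crop1.png",c[:,:,::-1])
W=cloud("top",T["d"]); im=T["im"]
np.set_printoptions(precision=4,suppress=True)
for nm,(u,v) in dict(pinA=(375,204),pinB=(425,198),hole=(184,190),table=(330,130),br=(200,180)).items():
    print(nm,W[v,u], ray("top",u,v,.08))
# heights along rack rows
print((W[190:216:2,360:392:2,2]*1000).round()); print((W[184:212:2,410:440:2,2]*1000).round())
print((W[180:200,174:196,2]*1000).round())
print(T["d"].min())
E
```

```text
pinA [ 0.5297 -0.1834  0.1205] [ 0.5363 -0.1879  0.08  ]
pinB [ 0.5445 -0.2901  0.1264] [ 0.5529 -0.3008  0.08  ]
hole [ 0.5724  0.2728 -0.0011] [0.5573 0.2449 0.08  ]
table [ 0.7373 -0.0823 -0.0062] [ 0.7076 -0.0823  0.08  ]
br [0.5816 0.2107 0.079 ] [0.5814 0.2104 0.08  ]
[[ 70.  68.  69.  71.  71.  69.  69.  74.  71.  67.  70.  69.  68.  69.
   66.  67.]
 [ 67.  65.  70.  70.  72.  70.  71.  72.  71.  69.  69.  69.  67.  71.
   70.  71.]
 [ 69.  69.  70.  67.  71.  69.  72.  71.  70.  69.  71.  68.  74.  70.
   71.  69.]
 [ 68.  68.  69.  67.  68.  71.  75. 116. 118. 117. 116.  72.  71.  69.
   68.  69.]
 [ 70.  69.  67.  71.  76.  73. 118. 122. 122. 118. 121. 117.  69.  70.
   65.  70.]
 [ 69.  70.  68.  -0.  77. 118. 121. 122. 121. 123. 121. 121. 118.  69.
   70.  69.]
 [ 69.  68.  68.  77.  77. 116. 121. 123. 119. 125. 120. 120. 115.  69.
   68.  71.]
 [ 70.  67.  68.  78.  75. 112. 122. 121. 124. 121. 119. 121. 117.  70.
   70.  71.]
 [ 68.  68.  67.  73.  75. 110. 115. 118. 122. 122. 124. 118.  75.  69.
   69.  70.]
 [ 69.  67.  71.  75.  75.  75. 110. 116. 116. 118. 117. 115
[... 2566 characters left out ...]
. -1. -1. -3. -1. 79. 81.
  77. 80. 82. 78.]
 [80. 81. 81. 75. 75. 69. 59. -5. -3. -1.  0. -1. -1. -3.  2. 80. 81. 77.
  79. 79. 79. 79.]
 [79. 79. 78. 75. 81. 66. 62.  1. -1. -2. -2. -4. -3. -0. 78. 81. 79. 77.
  77. 77. 78. nan]
 [75. 78. 77. 81. 79. 79. 62. 57. -3. -1. -1.  2. -2. 79. 79. 79. 78. 77.
  78. 80. 80. 81.]
 [76. 81. 79. 76. 76. 81. 80. 62.  2. -0. -1. -5. 76. 79. 79. 80. 80. 79.
  80. 77. 79. 79.]
 [79. 80. 80. 78. 78. 77. 80. 79. 81. 79. 79. 79. 76. 78. 80. 81. 78. 78.
  81. 77. 79. 78.]
 [78. 77. 79. 80. 80. 78. 80. 81. 78. 78. 79. 82. 79. 78. 79. 79. 78. 81.
  76. 80. 77. 81.]
 [80. 82. 77. 80. 78. 78. 80. 75. 78. 78. 79. 78. 80. 77. 79. 78. 81. 79.
  78. 78. 77. 81.]]
0.0
```

View pics/crop1.png

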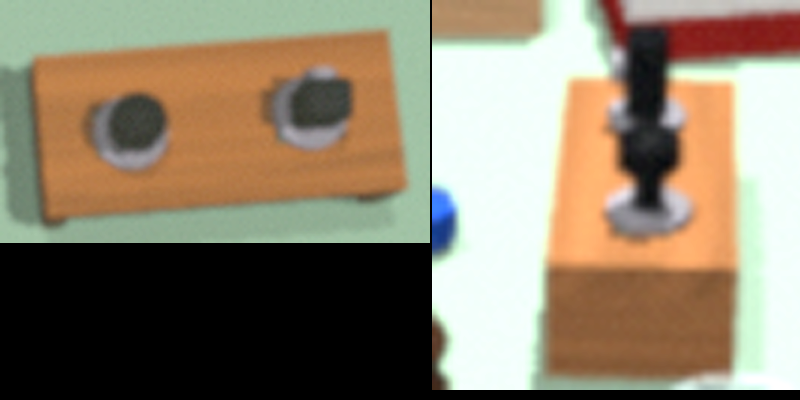

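The close crop settles it. The right pin at top (425,198) has the block grip with the grey button on its image-up side, so that's the target. The left one at (375,204) has a round knob, so it's the plain pin.

```bash
cat > meas.py <<'E'
from h import *
np.set_printoptions(precision=4,suppress=True)
T=np.load("top0.npz"); d=T["d"]; im=T["im"].astype(int)
W=cloud("top",d); med=cv2.medianBlur(d,3); Z=cloud("top",med)[...,2]
def poly(mask,z):
    c=max(cv2.findContours(mask.astype(np.uint8),0,cv2.CHAIN_APPROX_NONE)[0],key=cv2.contourArea)[:,0]
    return np.array([ray("top",u,v,z)[:2] for u,v in c])
def rect(n,mask,z):
    p=poly(mask,z); r=cv2.minAreaRect((p*1000).astype(np.float32)); print(n,np.round(r[0],1),np.round(r[1],1),round(r[2],1),"n",mask.sum()); return r
box=np.zeros(d.shape,bool); box[180:218,405:445]=1
dark=im.max(2)<75
rect("block top",box&(Z>.1185)&(Z<.135),.126)
m=box&(Z>.1185); print("top mean",W[m].mean(0))
b=box&(Z>.093)&(Z<.118); b[196:]=0; b[:,:417]=0; print("button pts",b.sum(),W[b].mean(0)); 
rect("collar",box&(Z>.0732),.076)
rk=np.zeros(d.shape,bool); rk[165:240,340:455]=1
rect("rack",rk&(Z>.06),.07)
hb=np.zeros(d.shape,bool); hb[160:225,150:235]=1
rect("bracket",hb&(Z>.0765)&(Z<.09),.08)
h=np.zeros(d.shape,bool); h[176:204,170:198]=1
p=poly(h&(Z<.0745),.08); print("hole circ",[np.round(x,1) if np.ndim(x) else round(x,1) for x in cv2.minEnclosingCircle((p*1000).astype(np.float32))], "ell",cv2.fitEllipse((p*1000).astype(np.float32)))
for k,(s,q) in dict(pinA=(slice(180,220),slice(355,395))).items():
    bb=np.zeros(d.shape,bool); bb[s,q]=1; rect(k,bb&(Z>.113),.12)
E
python3 meas.py
```

```text
block top [ 549.1 -295.9] [21.9 28.1] 1.5 n 138
top mean [ 0.5494 -0.2968  0.1244]
button pts 28 [ 0.5645 -0.2931  0.1095]
collar [ 551.4 -300.6] [42.8 51.1] 45.9 n 346
rack [ 542.  -242.7] [100.7 220.4] 6.0 n 4217
bracket [556.3 246.5] [109.1  95.8] 77.5 n 1872
hole circ [array([555.9, 246.2]), 13.3] ell ((555.9315795898438, 245.91964721679688), (24.57182502746582, 25.4191951751709), 61.140628814697266)
pinA [ 534.3 -187.7] [30.9 30.3] 0.5 n 183
```

```bash
cat > go.py <<'E'
from h import *
from scipy.spatial.transform import Rotation as Ro
import sys
np.set_printoptions(precision=3,suppress=True)
def go(x,y,z,yaw,s=None):
    s=s or state(); q=s["tool_rot"]; R=Ro.from_quat([q[1],q[2],q[3],q[0]])
    a=np.radians(yaw); ty=np.array([np.cos(a),np.sin(a),0]); tz=np.array([0,0,-1.]); G=Ro.from_matrix(np.c_[np.cross(ty,tz),ty,tz])
    print("t",s["time"],"pos",s["tool_pos"],"w",s["gripper_width"],"shift",R.inv().apply(np.array([x,y,z])-s["tool_pos"])/.025,"turn",np.degrees((R.inv()*G).as_rotvec())/8)
if len(sys.argv)>4: go(*map(float,sys.argv[1:5]))
E
python3 go.py .5493 -.2967 .23 7
python3 - <<'E'
from h import *
np.set_printoptions(precision=3,suppress=True)
for n in("top","side"):
    W=cloud(n,np.load(n+"0.npz")["d"]).reshape(-1,3); W=W[~np.isnan(W[:,0])]
    m=(W[:,0]>.15)&(W[:,0]<.6)&(W[:,1]<-.27)&(W[:,1]>-.72)&(W[:,2]>.1)
    P=W[m]
    for gx in np.arange(.15,.6,.05):
        print(n,round(gx,2),[(round(gy,2),round(P[(abs(P[:,0]-gx-.025)<.025)&(abs(P[:,1]-gy-.025)<.025)][:,2].max(initial=0),2)) for gy in np.arange(-.7,-.27,.05)])
E
```

```text
t 0.1 pos [ 0.219 -0.585  0.23 ] w 1.00069574738676 shift [16.421 -6.167  0.023] turn [-0.01  -0.01  -9.563]
top 0.15 [(np.float64(-0.7), np.float64(0.0)), (np.float64(-0.65), np.float64(0.0)), (np.float64(-0.6), np.float64(0.0)), (np.float64(-0.55), np.float64(0.33)), (np.float64(-0.5), np.float64(0.0)), (np.float64(-0.45), np.float64(0.0)), (np.float64(-0.4), np.float64(0.0)), (np.float64(-0.35), np.float64(0.0)), (np.float64(-0.3), np.float64(0.0))]
top 0.2 [(np.float64(-0.7), np.float64(0.18)), (np.float64(-0.65), np.float64(0.27)), (np.float64(-0.6), np.float64(0.36)), (np.float64(-0.55), np.float64(0.37)), (np.float64(-0.5), np.float64(0.5)), (np.float64(-0.45), np.float64(0.5)), (np.float64(-0.4), np.float64(0.0)), (np.float64(-0.35), np.float64(0.0)), (np.float64(-0.3), np.float64(0.0))]
top 0.25 [(np.float64(-0.7), np.float64(0.18)), (np.float64(-0.65), np.float64(0.18)), (np.float64(-0.6), np.float64(0.18)), (np.float64(-0.55), np.float64(0.18)), (np.float64(-0.5), np.float64(0.0)), (np.float64(-0.45), np.float64(0.0)), (np.float64(-0.4), np.float64(0.0)), (np.float64(-0.35
[... 4605 characters left out ...]
]
side 0.5 [(np.float64(-0.7), np.float64(0.0)), (np.float64(-0.65), np.float64(0.0)), (np.float64(-0.6), np.float64(0.0)), (np.float64(-0.55), np.float64(0.0)), (np.float64(-0.5), np.float64(0.0)), (np.float64(-0.45), np.float64(0.0)), (np.float64(-0.4), np.float64(0.0)), (np.float64(-0.35), np.float64(0.12)), (np.float64(-0.3), np.float64(0.13))]
side 0.55 [(np.float64(-0.7), np.float64(0.0)), (np.float64(-0.65), np.float64(0.0)), (np.float64(-0.6), np.float64(0.0)), (np.float64(-0.55), np.float64(0.0)), (np.float64(-0.5), np.float64(0.0)), (np.float64(-0.45), np.float64(0.0)), (np.float64(-0.4), np.float64(0.0)), (np.float64(-0.35), np.float64(0.13)), (np.float64(-0.3), np.float64(0.13))]
```

The urn beside the start pose is 0.18 m tall and on the path, so I'll lift slightly and travel above it.

Call:
jog_arm --targets '[[[0, 0, -1], [0, 0, 0], 100], [[2, -0.8, -1], [0, 0, -1], 100], [[16.4, -6.2, -1], [0, 0, -9.6], 100], [[16.4, -6.2, -1], [0, 0, -9.6], 100], [[16.4, -6.2, -1], [0, 0, -9.6], 100], [[16.4, -6.2, -1], [0, 0, -9.6], 100], [[16.4, -6.2, -1], [0, 0, -9.6], 100], [[16.4, -6.2, -1], [0, 0, -9.6], 100]]'

```text
time: 1.1
tool_pos: [0.5426, -0.3012, 0.2559]
tool_rot: [-0.0, 0.686, 0.727, -0.0]
contact_force: [0.5, -0.4, 0.0]
gripper_width: 1.002
grasp_force: 0.0
```

```bash
python3 go.py .5493 -.2967 .15 7
```

```text
t 1.1 pos [ 0.543 -0.301  0.256] w 1.0016628102623222 shift [0.162 0.28  4.234] turn [-0.003 -0.001 -0.461]
```

Call:
jog_arm --targets '[[[0, 0, 2], [0, 0, -0.5], 100], [[0, 0, 2], [0, 0, -0.5], 100], [[0, 0, 2], [0, 0, -0.5], 100]]'

```text
time: 1.48
tool_pos: [0.5413, -0.3034, 0.207]
tool_rot: [0.0, 0.664, 0.748, -0.0]
contact_force: [0.6, -0.5, -0.0]
gripper_width: 1.004
grasp_force: 0.0
```

```bash
python3 go.py .5493 -.2967 .084 7; python3 - <<'E'
from h import *
a,_=grab_frame("top");b,_=grab_frame("side")
c=np.zeros((560,800,3),np.uint8)
c[:,:400]=cv2.resize(a[150:262,380:460],(400,560),interpolation=2)
c[:,400:]=cv2.resize(b[100:212,296:376],(400,560),interpolation=2)
cv2.imwrite("pics/p2.png",cv2.convertScaleAbs(c,alpha=1.4)[:,:,::-1])
E
```

```text
t 1.475 pos [ 0.541 -0.303  0.207] w 1.0043555260300083 shift [0.229 0.351 4.921] turn [ 0.     0.001 -0.019]
```

View pics/p2.png

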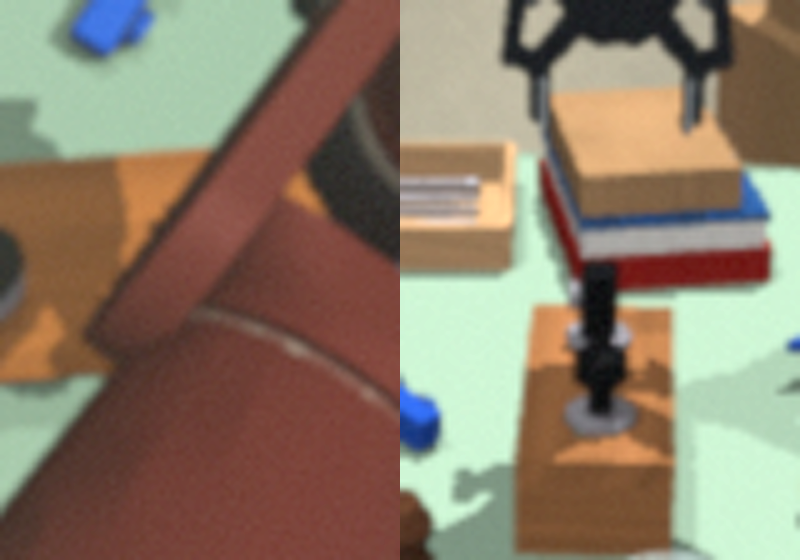

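The side crop shows the fingers straddling the pin along world x, with the grip block at crop (598,310) and the button on its left at (575,290). A small sideways correction comes first, then the descent.

Call:
jog_arm --targets '[[[0.23, 0.35, 0.5], [0, 0, 0], 100], [[0.23, 0.35, 2], [0, 0, 0], 100], [[0.23, 0.35, 3.5], [0, 0, 0], 100], [[0.23, 0.35, 4.5], [0, 0, 0], 100], [[0.23, 0.35, 4.9], [0, 0, 0], 100], [[0.23, 0.35, 4.9], [0, 0, 0], 100]]'

```text
time: 2.33
tool_pos: [0.5495, -0.296, 0.0836]
tool_rot: [-0.0, 0.663, 0.749, 0.0]
contact_force: [0.8, -0.0, -0.0]
gripper_width: 1.0
grasp_force: 0.0
```

```bash
python3 go.py .5493 -.2967 .084 7; python3 - <<'E'
from h import *
b,_=grab_frame("side")
c=cv2.resize(b[120:210,290:380],(560,560),interpolation=2)
cv2.imwrite("pics/p3.png",cv2.convertScaleAbs(c,alpha=1.6)[:,:,::-1])
E
```

```text
t 2.325 pos [ 0.549 -0.296  0.084] w 1.0004647522003642 shift [-0.028 -0.01  -0.017] turn [-0.002 -0.003 -0.007]
```

View pics/p3.png

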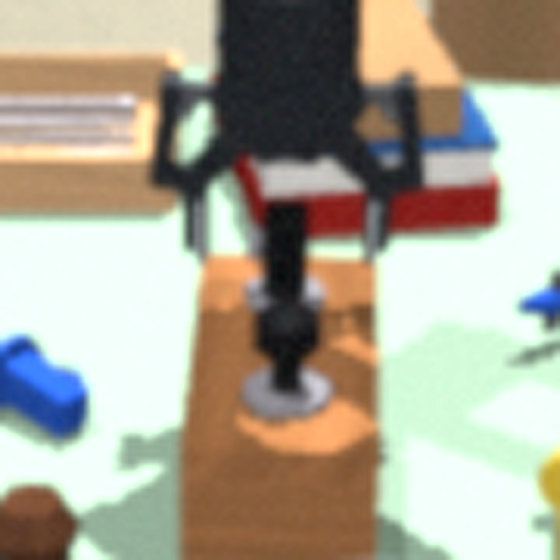

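The fingers straddle the block evenly, at crop x = 198 and 375 with the block at 286, so I'm closing.

Call:
jog_arm --targets '[[[0, 0, 0], [0, 0, 0], 60], [[0, 0, 0], [0, 0, 0], 45], [[0, 0, 0], [0, 0, 0], 30], [[0, 0, 0], [0, 0, 0], 15], [[0, 0, 0], [0, 0, 0], 5], [[0, 0, 0], [0, 0, 0], 5], [[0, 0, 0], [0, 0, 0], 5]]'

```text
time: 3.25
tool_pos: [0.5501, -0.2969, 0.0859]
tool_rot: [0.001, 0.663, 0.749, -0.0]
contact_force: [-1.8, 1.1, 7.9]
gripper_width: 0.276
grasp_force: 62.2
```

Call:
jog_arm --targets '[[[0, 0, -0.5], [0, 0, 0], 5], [[0, 0, -1.5], [0, 0, 0], 5], [[0, 0, -3], [0, 0, 0], 5], [[0, 0, -4.5], [0, 0, 0], 5], [[0, 0, -5.4], [0, 0, 0], 5], [[0, 0, -5.6], [0, 0, 0], 5], [[0, 0, -5.6], [0, 0, 0], 5]]'

```text
time: 4.12
tool_pos: [0.549, -0.2957, 0.2225]
tool_rot: [-0.001, 0.663, 0.749, -0.0]
contact_force: [0.5, 0.1, -2.3]
gripper_width: 0.278
grasp_force: 60.3
```

```bash
python3 - <<'E'
from h import *
b,d=grab_frame("side"); np.savez("side1.npz",im=b,d=d)
c=cv2.resize(b[70:190,290:390],(500,600),interpolation=2)
cv2.imwrite("pics/p4.png",cv2.convertScaleAbs(c,alpha=1.6)[:,:,::-1]); s=state(); print(s["tool_pos"],s["contact_force"],s["gripper_width"],s["grasp_force"])
E
```

```text
[ 0.54872076 -0.29554486  0.22173772] [ 0.0469467   0.26077003 -2.98019398] 0.27520435521142583 60.27581501752138
```

View pics/p4.png

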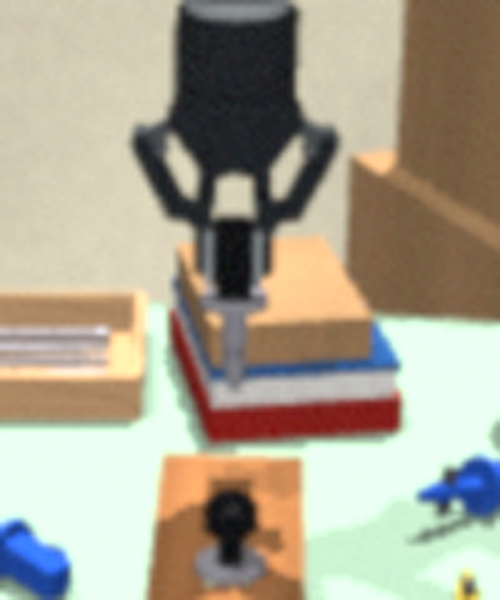

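The pin hangs upright in the grip, with its shank at crop (235,350), clear of the rack. I'll carry it over the hole, turned so the side camera can see the dogs.

```bash
python3 go.py .556 .246 .235 80; python3 -c "
from h import *
f,cx,cy,R,t,_=K('side'); print(-R.T@t); print(state()['joint_pos'])"
```

```text
t 4.175 pos [ 0.549 -0.296  0.222] w 0.27520435521142583 shift [21.468  2.912 -0.491] turn [-0.005 -0.024 -9.13 ]
[0.40419463 0.88575828 0.67942872]
[-6.13395425e-01  5.65769325e-02  1.62490110e+00  1.10959820e-05
  1.46330396e+00 -7.34842696e-01]
```

Call:
jog_arm --targets '[[[2, 0.3, -0.6], [0, 0, -1], 5], [[4.5, 0.6, -0.6], [0, 0, -2.3], 5], [[7, 1, -0.6], [0, 0, -3.6], 5], [[9.5, 1.3, -0.6], [0, 0, -4.9], 5], [[12, 1.6, -0.6], [0, 0, -6.2], 5], [[14.5, 2, -0.6], [0, 0, -7.5], 5], [[17, 2.3, -0.6], [0, 0, -8.8], 5], [[19.2, 2.6, -0.6], [0, 0, -10], 5]]'

```text
time: 5.18
tool_pos: [0.5546, 0.1902, 0.2366]
tool_rot: [-0.002, 0.024, 1.0, -0.0]
contact_force: [1.6, -1.0, -2.1]
gripper_width: 0.274
grasp_force: 60.3
```

```bash
python3 go.py .556 .246 .20 96
```

```text
t 5.175 pos [0.555 0.19  0.237] w 0.27420659040153184 shift [0.046 2.233 1.462] turn [-0.004 -0.022 -1.088]
```

Call:
jog_arm --targets '[[[0, 1, 0], [0, 0, -0.5], 5], [[0.05, 2.2, 0.2], [0, 0, -1], 5], [[0.05, 2.2, 1], [0, 0, -1], 5], [[0.05, 2.2, 1.4], [0, 0, -1], 5], [[0.05, 2.2, 1.4], [0, 0, -1], 5], [[0.05, 2.2, 1.4], [0, 0, -1], 5]]'

```text
time: 5.92
tool_pos: [0.5578, 0.2425, 0.204]
tool_rot: [0.0, -0.043, 0.999, -0.0]
contact_force: [-0.3, -0.1, -1.7]
gripper_width: 0.275
grasp_force: 60.3
```

```bash
python3 go.py .556 .246 .20 96; python3 - <<'E'
from h import *
a,d=grab_frame("top");np.savez("top2.npz",im=a,d=d)
b,d=grab_frame("side"); np.savez("side2.npz",im=b,d=d)
c=np.zeros((600,800,3),np.uint8)
c[:,:500]=cv2.resize(b[190:310,255:355],(500,600),interpolation=2)
c[:375,500:]=cv2.resize(a[140:240,145:225],(300,375),interpolation=2)
cv2.imwrite("pics/p5.png",cv2.convertScaleAbs(c,alpha=1.5)[:,:,::-1])
E
```

```text
t 5.925 pos [0.558 0.242 0.204] w 0.2752491228169106 shift [0.06  0.147 0.161] turn [-0.     0.002 -0.14 ]
```

View pics/p5.png

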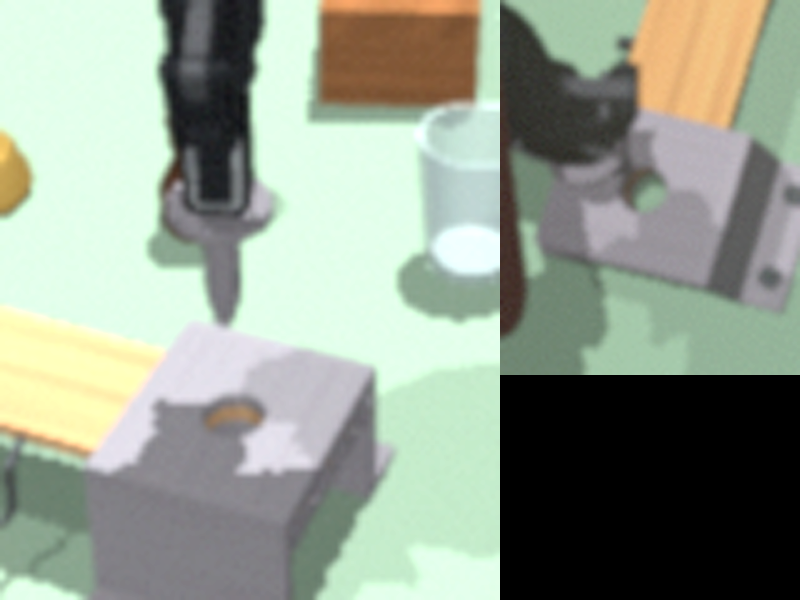

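The shank is smooth, with no dogs showing, so the button is pressed. The tip is at crop (225,325), nearly above the hole at crop (235,412). Next I'll measure the shank axis against the hole.

```bash
cat > ax.py <<'E'
from h import *
import sys
np.set_printoptions(precision=4,suppress=True)
S=np.load(sys.argv[1]); d=cv2.medianBlur(S["d"],3); W=cloud("side",d); f,cx,cy,R,t,_=K("side"); C=-R.T@t
def near(z0,z1): return (abs(W[...,0]-.556)<.035)&(abs(W[...,1]-.246)<.045)&(W[...,2]>z0)&(W[...,2]<z1)
for z0,z1,r in((.145,.16,8),(.16,.175,8)):
    m=near(z0,z1); p=W[m].mean(0); e=(p-C)[:2]; e/=np.linalg.norm(e)
    print("shank",m.sum(),p,"axis",p[:2]+e*r*.785/1000)
m=near(.05,.2); print("lowest pin z",np.percentile(W[near(.105,.2)][:,2],[0,1,3]))
g=np.zeros(d.shape,np.uint8)
br=(abs(W[...,2]-.08)<.004); 
g[262:285,288:318]=(~br)[262:285,288:318]
n,l,st,ce=cv2.connectedComponentsWithStats(g); k=1+st[1:,4].argmax(); print(st[k],ce[k])
c=cv2.findContours((l==k).astype(np.uint8),0,1)[0][0][:,0]
P=np.array([ray("side",u,v,.08)[:2] for u,v in c],np.float32)*1000
print("hole side",cv2.minEnclosingCircle(P))
E
python3 ax.py side2.npz
```

```text
shank 38 [0.5612 0.2472 0.1531] axis [0.5627 0.2411]
shank 42 [0.561  0.2471 0.1674] axis [0.5625 0.241 ]
lowest pin z [0.129  0.1313 0.1349]
[295 270  13   8  77] [301.     273.4675]
hole side ((558.0665283203125, 249.79501342773438), 13.770919799804688)
```

Call:
jog_arm --targets '[[[0.12, 0.23, 0.2], [0, 0, 0], 5], [[0.12, 0.23, 0.8], [0, 0, 0], 5], [[0.12, 0.23, 1.3], [0, 0, 0], 5], [[0.12, 0.23, 1.5], [0, 0, 0], 5], [[0.12, 0.23, 1.5], [0, 0, 0], 5], [[0.12, 0.23, 1.5], [0, 0, 0], 5]]'

```text
time: 6.78
tool_pos: [0.5544, 0.2488, 0.1668]
tool_rot: [0.0, -0.043, 0.999, 0.0]
contact_force: [0.4, 0.6, -2.2]
gripper_width: 0.277
grasp_force: 60.3
```

```bash
python3 - <<'E'
from h import *
a,d=grab_frame("top")
b,d=grab_frame("side"); np.savez("side3.npz",im=b,d=d)
c=np.zeros((600,800,3),np.uint8)
c[:,:500]=cv2.resize(b[220:292,270:330],(500,600),interpolation=2)
c[:300,500:]=cv2.resize(a[150:210,145:205],(300,300),interpolation=2)
cv2.imwrite("pics/p6.png",cv2.convertScaleAbs(c,alpha=1.5)[:,:,::-1])
s=state();print(s["tool_pos"],s["contact_force"])
W=cloud("side",cv2.medianBlur(d,3)); f,cx,cy,R,t,_=K("side"); C=-R.T@t
for z0,z1 in((.105,.12),(.118,.128)):
    m=(abs(W[...,0]-.556)<.03)&(abs(W[...,1]-.25)<.035)&(W[...,2]>z0)&(W[...,2]<z1); p=W[m].mean(0); e=(p-C)[:2]; e/=np.linalg.norm(e); print(m.sum(),p[:2]+e*.0063)
E
```

```text
[0.55447767 0.24880549 0.16704675] [-0.10212641 -0.228411   -1.85763715]
33 [0.55985906 0.24731177]
25 [0.55950946 0.24745253]
```

View pics/p6.png

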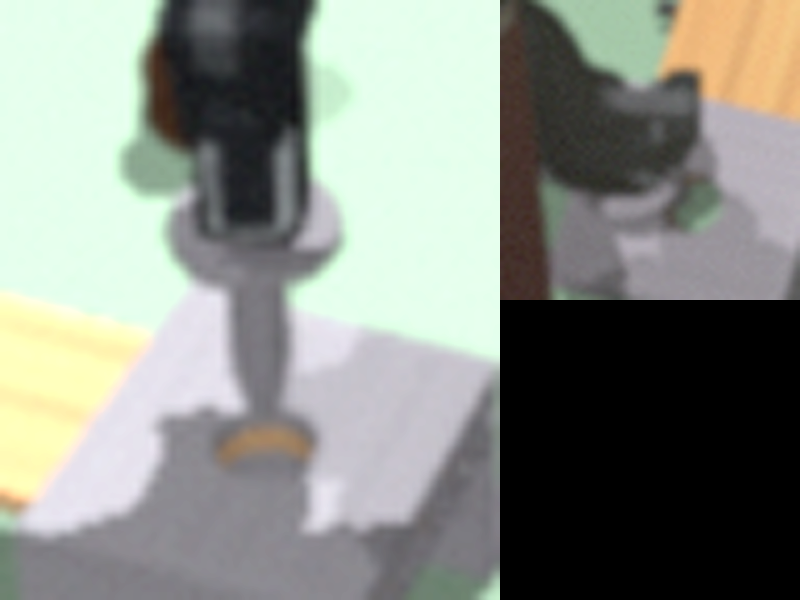

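The tip at crop (265,415) hangs about 11 mm above the mouth and is centred on the hole at crop (267,440) to within about 2 mm in y. I'll nudge +y and insert.

Call:
jog_arm --targets '[[[0, 0.06, 0.2], [0, 0, 0], 5], [[0, 0.06, 0.7], [0, 0, 0], 5], [[0, 0.06, 1.2], [0, 0, 0], 5], [[0, 0.06, 1.6], [0, 0, 0], 5], [[0, 0.06, 2], [0, 0, 0], 5], [[0, 0.06, 2.2], [0, 0, 0], 5], [[0, 0.06, 2.2], [0, 0, 0], 5]]'

```text
time: 7.75
tool_pos: [0.5537, 0.2501, 0.1108]
tool_rot: [-0.0, -0.043, 0.999, -0.0]
contact_force: [-0.6, 0.6, -2.0]
gripper_width: 0.276
grasp_force: 60.3
```

No contact so far, and 15 mm remain.

Call:
jog_arm --targets '[[[0, 0, 0.3], [0, 0, 0], 5], [[0, 0, 0.5], [0, 0, 0], 5], [[0, 0, 0.55], [0, 0, 0], 5], [[0, 0, 0.6], [0, 0, 0], 5], [[0, 0, 0.6], [0, 0, 0], 5]]'

```text
time: 8.38
tool_pos: [0.554, 0.2502, 0.0964]
tool_rot: [0.0, -0.043, 0.999, 0.0]
contact_force: [1.2, 0.4, -1.5]
gripper_width: 0.275
grasp_force: 60.3
```

Call:
jog_arm --targets '[[[0, 0, 0.04], [0, 0, 0], 5], [[0, 0, 0.08], [0, 0, 0], 5], [[0, 0, 0.12], [0, 0, 0], 5], [[0, 0, 0.12], [0, 0, 0], 5]]'

```text
time: 8.88
tool_pos: [0.5546, 0.2504, 0.0959]
tool_rot: [0.001, -0.043, 0.999, 0.0]
contact_force: [-4.9, -2.3, 8.7]
gripper_width: 0.272
grasp_force: 62.5
```

The collar has seated, with an 11 N rise in force at exactly the expected height (TCP z 0.0959). Releasing now.

Call:
jog_arm --targets '[[[0, 0, 0.1], [0, 0, 0], 40], [[0, 0, 0.08], [0, 0, 0], 60], [[0, 0, 0.05], [0, 0, 0], 85], [[0, 0, 0.0], [0, 0, 0], 100], [[0, 0, 0], [0, 0, 0], 100], [[0, 0, 0], [0, 0, 0], 100]]'

```text
time: 9.62
tool_pos: [0.5539, 0.2502, 0.0933]
tool_rot: [0.0, -0.043, 0.999, -0.0]
contact_force: [0.3, -0.9, -0.5]
gripper_width: 0.997
grasp_force: 0.0
```

Call:
jog_arm --targets '[[[0, 0, -0.5], [0, 0, 0], 100], [[0, 0, -1.5], [0, 0, 0], 100], [[0, 0, -3], [0, 0, 0], 100], [[0, 0, -5], [0, 0, 0], 100], [[0, -3, -6], [0, 0, 0], 100], [[0, -5, -6], [0, 0, 0], 100], [[0, -6, -6], [0, 0, 0], 100], [[0, -6, -6], [0, 0, 0], 100]]'

```text
time: 10.62
tool_pos: [0.5673, 0.099, 0.2445]
tool_rot: [0.001, -0.042, 0.999, -0.0]
contact_force: [0.3, 0.5, 1.1]
gripper_width: 1.004
grasp_force: 0.0
```

```bash
python3 - <<'E'
from h import *
a,da=grab_frame("top")
b,d=grab_frame("side")
c=np.zeros((600,800,3),np.uint8)
c[:,:500]=cv2.resize(b[220:316,260:340],(500,600),interpolation=2)
c[:300,500:]=cv2.resize(a[150:210,150:210],(300,300),interpolation=2)
cv2.imwrite("pics/p7.png",cv2.convertScaleAbs(c,alpha=1.5)[:,:,::-1])
s=state();print(s["time"],s["tool_pos"],s["contact_force"],s["gripper_width"])
for n,D in(("top",da),("side",d)):
    W=cloud(n,cv2.medianBlur(D,3)); m=(abs(W[...,0]-.556)<.05)&(abs(W[...,1]-.248)<.05)
    q=W[m&(W[...,2]>.128)&(W[...,2]<.145)]; k=W[m&(W[...,2]>.083)&(W[...,2]<.09)]
    print(n,len(q),q.mean(0),"top z",np.median(q[:,2]),"collar",len(k),np.median(k[:,2]),k[:,:2].std(0))
    g=np.c_[k[:,:2],np.ones(len(k))]; print("collar tilt",np.linalg.lstsq(g,k[:,2],rcond=None)[0][:2])
E
```

```text
10.725 [0.56694471 0.10104626 0.24394954] [ 0.23472954  0.15502274 -0.74223412] 0.9992756395629453
top 147 [0.557359   0.24539486 0.1340721 ] top z 0.1345638723317785 collar 74 0.08507218880575898 [0.01027382 0.00924816]
collar tilt [-0.07524944  0.04668994]
side 112 [0.55889651 0.25034173 0.13315901] top z 0.13406221647088196 collar 122 0.08500548439277245 [0.01327938 0.00996753]
collar tilt [-0.00343003  0.00620701]
```

View pics/p7.png

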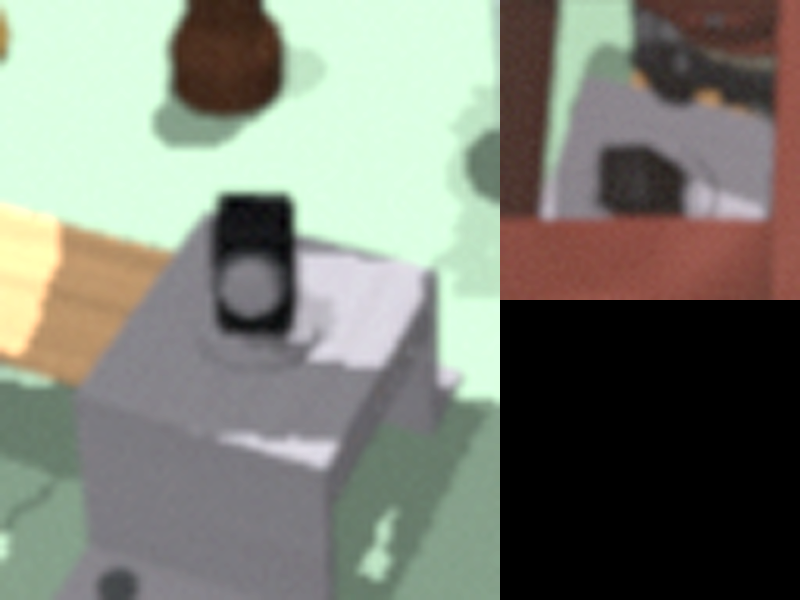

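The pin stands upright with its collar flat on the bracket (top about 0.085 m, grip top about 0.134 m). The button, at crop (252,285), faces the camera and is free, and the gripper is well clear.

```bash
python3 -c "
from plant import *
print(job_done())"
```

```text
the job is handed in; nothing more can be done
None
```

I pushed the quick-release pin through the bracket with its button held in until the collar sat flat on top, then let go. The plain pin stayed in its rack, and I handed the job in at about 10.7 s. I didn't see the locking dogs spring out, since they sit below the bracket, but the collar height leaves room for them and nothing was touching the button.

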